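Make up two call-out kits from electrical spares

ROBOT

A 6-joint arm with a two-finger parallel gripper is mounted at the origin on the work surface. World frame = base frame: x ahead of the robot, y to its left, z up, the work surface at z = 0. Lengths are in m, angles in degrees, forces in N, time in s.
With the tool pointing down it reaches from about 0.425 to 0.925 m from the base axis. Payload 12.5 kg.
Tool frame: the origin (TCP) lies between the finger pads; the fingertips stand 17 mm ahead of it and the grasp point (between the pads) lies 2 mm behind it; z points along the fingers, y is the direction in which the jaws open and shut (so a half turn about z gives the same grasp; the last joint's range is limited). The gripper opens to 85 mm and grips with 20 to 120 N. Pads are 22 mm wide; open, the fingers measure 114 mm over their backs; the gripper's body (76 mm by 85 mm) begins 54 mm behind the grasp point. The pads swing forward as they close: fully open they stand 13 mm farther back than shut.
Start: joints at [58.293, 28.126, 89.318, -0, 62.55, -6.05], TCP at [0.271, 0.563, 0.214] pointing down, gripper open.
Joint ranges: [-177.58, 177.58], [-47.91, 125.51], [2.72, 160], [-65.01, 245.01], [3.68, 167.84], [-153.87, 153.87]. Speed limits (degrees/s): [127.2, 127.2, 159.86, 180, 180, 180].

INTERFACE

Orientations are given as [roll, pitch, yaw] about the fixed x, y, z axes, in that order (R = Rz(yaw) Ry(pitch) Rx(roll)).
In Python, from station import manip gives the robot as it stands. The module is installed in compiled form; this text tells all that it offers.
- The arm moves only by the shell command python3 -m jog 'ROWS' [OPENING] [FORCE]. ROWS is JSON, a list that holds one entry, the list of rows, each a list of 6 numbers: the shift along the tool's x, y, z in mm, then the turn, a rotation vector about the tool's x, y, z in rad. A call has 1 to 5 rows; each row is the pose to reach, as a shift and turn from the pose commanded when the call began, along the tool's axes at that moment; what a row does not reach only later rows make up. A row lasts 1/8 s, in which the tool goes at most 62.5 mm and 10.7 degrees, less where a joint would pass 70% of its speed; a pose out of reach is approached as far as the arm can. A call with a gripper value outside its range is refused whole. OPENING is the opening, from 0 (shut) to 1 (fully open), set as the call begins (- or left out, the last holds). The fingers move at their own pace and stop on an object; FORCE is the grip in N (left out, the last holds). Time passes only in rows, so rows that repeat a pose let the fingers close. It gives the time, the measured TCP pose, the force and the opening at its end, in the units of the state.
- manip.get_obs(): the state, without advancing time (a new reading comes with each control period).
- manip.grab_frame(name): name is "side" or "top"; returns the picture (480x640x3 uint8, red, green, blue); there is no depth.
- manip.get_calibration(name): a dict with "mtx" (3x3 intrinsics, pixels), "R" (3x3) and "t" (3): a world point X has camera coordinates R X + t. Camera axes: x right, y down, z forward; pixel columns grow to the right and rows downward; lengths in m; the calibration is good to about 2 mm. A picture is of the moment at which its call begins. get_calibration takes no time and is no camera call.
- manip.sign_off(): hands the job in, once; it reports no verdict.
The state is a dict: "time": time; "qpos": joint angles; "qd": joint speeds; "joint_efforts": joint torques, N m; "tcp_pos": TCP position; "eef_rot": TCP orientation; "contact_force": force on the tool from outside, world axes, zero at the start; "ft_torque": the same for the moment, N m; "width": finger opening in m.
Only numpy, scipy, OpenCV 4.12 (cv2) and the standard library are available. Lean on these libraries where they do the work, as an engineer would, in place of code of your own. Each camera call takes 0.05 s, during which the arm holds its last target. There are 200 camera calls.

TASK

Make up two call-out kits from the spares on the cardboard sheet: the contactor, the aluminium motor capacitor and the orange-topped relay go in the blue tray; the two-pole circuit breaker with the blue toggles and the red emergency-stop button go in the yellow tray. Stand each part upright on the floor of a compartment of its own, as it stands now, and leave the green-topped relay and the wide three-pole breaker with the black toggles where they are.

Things in the scene. Friction and masses are not known exactly. Their poses are not given: they have to be found in the camera images.
- contactor_mid (a point): three-pole motor contactor lying on its back: black base 77 mm long x 45 mm wide x 50 mm high with a pale grey block on top, 46 mm long x 45 mm wide, up to 78 mm high; both long sides are flat and 45 mm apart. 320 gram. Point on its vertical axis, 39 mm above its underside; x = along its length, y = across its 45 mm width, z = up.
- capacitor_mid (a point): motor run capacitor: upright round aluminium can, 40 mm diameter, 70 mm tall, black top with brass blade terminals up to 82 mm. 130 gram. Point on its axis, 36 mm above its underside; z = up along the axis.
- orange_relay_mid (a point): eleven-pin plug-in relay standing on its round black plug: clear housing 36 x 36 mm showing a copper coil, with orange top; 60 mm tall, sides straight from 12 mm up. 85 gram. Point on its vertical axis, 30 mm above its underside; x, y = across its faces, z = up.
- breaker_mid (a point): two-pole modular circuit breaker lying on its back with the levers up: light grey-white housing, 36 mm wide, 85 mm long, 46 mm high at the two terminal ends and 64 mm high over the middle 46 mm of its length, with two blue toggles joined by a blue bar on top (to 70 mm). 230 gram. Point on its vertical axis, 35 mm above its underside; x = along its length, y = across its width, z = up.
- estop_cap (a point): emergency-stop button standing upright on its dark contact block (42 x 30 mm, 30 mm high), with a grey neck 22 mm in diameter, a yellow ring 34 mm in diameter (44 to 48 mm up) and a red mushroom cap 40 mm in diameter, whose sides are straight from 50 to 67 mm above its underside; 73 mm tall. 110 gram. Point at the centre of the red cap, 58 mm above its underside; x = along the 42 mm of the block, y = along its 30 mm, z = up.
- blue_tray: blue kit tray lying flat on the bench and fixed there: 280 mm long (its x) x 125 mm wide (its y), 22 mm high, floor and walls 4 mm thick, split across its length into three equal compartments by two dividers 4 mm thick and as high as the walls; each compartment is 88 mm by 117 mm inside; their centres lie at x = -92, 0 and +92 mm. Origin at the middle of its underside (its floor is 4 mm higher), z = up.
- yellow_tray: yellow kit tray lying flat on the bench and fixed there: 280 mm long (its x) x 125 mm wide (its y), 22 mm high, floor and walls 4 mm thick, split across its length into two equal compartments by one divider 4 mm thick and as high as the walls; each compartment is 134 mm by 117 mm inside; their centres lie at x = -69 and +69 mm. Origin at the middle of its underside (its floor is 4 mm higher), z = up.
- green_relay_mid (a point): to be left alone: eleven-pin plug-in relay standing on its round black plug: clear housing 36 x 36 mm showing a copper coil, with green top; 60 mm tall, sides straight from 12 mm up. 85 gram. Point on its vertical axis, 30 mm above its underside; x, y = across its faces, z = up.
- wide_breaker_mid (a point): to be left alone: three-pole modular circuit breaker lying on its back with the levers up: light grey-white housing, 54 mm wide, 85 mm long, 46 mm high at the two terminal ends and 64 mm high over the middle 46 mm of its length, with three black toggles joined by a black bar on top (to 70 mm). 350 gram. Point on its vertical axis, 35 mm above its underside; x = along its length, y = across its width, z = up.
Things that resemble listed ones, but are neither listed nor needed, are in the scene too. Leave any pink or turquoise look-alike of the part that bears wide_breaker_mid alone. What is shaped like the part that bears contactor_mid but pink is not meant.

How it is judged (in metres and radians):
At the end, for the whole second after the job is handed in: Contactor, capacitor and orange relay in the blue tray, two-pole breaker and emergency stop in the yellow, each alone in a compartment, upright within 0.15 rad, on the floor within 8 mm, at rest; green relay and three-pole breaker upright, within 15 mm of their starting places ((((x of contactor_mid in the frame of blue_tray between -0.134 and -0.05 m and y of contactor_mid in the frame of blue_tray between -0.05 and 0.05 m) and (x of capacitor_mid in the frame of blue_tray between -0.042 and 0.042 m and y of capacitor_mid in the frame of blue_tray between -0.05 and 0.05 m) and (x of orange_relay_mid in the frame of blue_tray between 0.05 and 0.134 m and y of orange_relay_mid in the frame of blue_tray between -0.05 and 0.05 m)) or ((x of contactor_mid in the frame of blue_tray between -0.134 and -0.05 m and y of contactor_mid in the frame of blue_tray between -0.05 and 0.05 m) and (x of capacitor_mid in the frame of blue_tray between 0.05 and 0.134 m and y of capacitor_mid in the frame of blue_tray between -0.05 and 0.05 m) and (x of orange_relay_mid in the frame of blue_tray between -0.042 and 0.042 m and y of orange_relay_mid in the frame of blue_tray between -0.05 and 0.05 m)) or ((x of contactor_mid in the frame of blue_tray between -0.042 and 0.042 m and y of contactor_mid in the frame of blue_tray between -0.05 and 0.05 m) and (x of capacitor_mid in the frame of blue_tray between -0.134 and -0.05 m and y of capacitor_mid in the frame of blue_tray between -0.05 and 0.05 m) and (x of orange_relay_mid in the frame of blue_tray between 0.05 and 0.134 m and y of orange_relay_mid in the frame of blue_tray between -0.05 and 0.05 m)) or ((x of contactor_mid in the frame of blue_tray between -0.042 and 0.042 m and y of contactor_mid in the frame of blue_tray between -0.05 and 0.05 m) and (x of capacitor_mid in the frame of blue_tray between 0.05 and 0.134 m and y of capacitor_mid in the frame of blue_tray between -0.05 and 0.05 m) and (x of orange_relay_mid in the frame of blue_tray between -0.134 and -0.05 m and y of orange_relay_mid in the frame of blue_tray between -0.05 and 0.05 m)) or ((x of contactor_mid in the frame of blue_tray between 0.05 and 0.134 m and y of contactor_mid in the frame of blue_tray between -0.05 and 0.05 m) and (x of capacitor_mid in the frame of blue_tray between -0.134 and -0.05 m and y of capacitor_mid in the frame of blue_tray between -0.05 and 0.05 m) and (x of orange_relay_mid in the frame of blue_tray between -0.042 and 0.042 m and y of orange_relay_mid in the frame of blue_tray between -0.05 and 0.05 m)) or ((x of contactor_mid in the frame of blue_tray between 0.05 and 0.134 m and y of contactor_mid in the frame of blue_tray between -0.05 and 0.05 m) and (x of capacitor_mid in the frame of blue_tray between -0.042 and 0.042 m and y of capacitor_mid in the frame of blue_tray between -0.05 and 0.05 m) and (x of orange_relay_mid in the frame of blue_tray between -0.134 and -0.05 m and y of orange_relay_mid in the frame of blue_tray between -0.05 and 0.05 m))) and (((x of breaker_mid in the frame of yellow_tray between -0.131 and -0.007 m and y of breaker_mid in the frame of yellow_tray between -0.05 and 0.05 m) and (x of estop_cap in the frame of yellow_tray between 0.007 and 0.131 m and y of estop_cap in the frame of yellow_tray between -0.05 and 0.05 m)) or ((x of breaker_mid in the frame of yellow_tray between 0.007 and 0.131 m and y of breaker_mid in the frame of yellow_tray between -0.05 and 0.05 m) and (x of estop_cap in the frame of yellow_tray between -0.131 and -0.007 m and y of estop_cap in the frame of yellow_tray between -0.05 and 0.05 m))) and height (world z) of contactor_mid below 0.051 m and angle between each of contactor_mid, capacitor_mid, orange_relay_mid, breaker_mid, estop_cap, green_relay_mid, wide_breaker_mid's own z axis and vertical below 0.15 rad and linear speed of each of contactor, capacitor, orange_relay, breaker, estop below 0.02 m/s and angular speed of each of contactor, capacitor, orange_relay, breaker, estop below 0.2 rad/s and height (world z) of capacitor_mid below 0.048 m and height (world z) of orange_relay_mid below 0.042 m and height (world z) of breaker_mid below 0.047 m and height (world z) of estop_cap below 0.07 m and distance of each of green_relay_mid, wide_breaker_mid from where it was at the start of the episode below 0.015 m); the robot touches nothing.
It fails at once if the relay with the green top is knocked over or moved by more than 25 mm (distance of green_relay_mid from where it was at the start of the episode above 0.025 m or angle between green_relay_mid's own z axis and vertical above 0.5 rad).
It fails at once if the three-pole circuit breaker is knocked over or moved by more than 25 mm (distance of wide_breaker_mid from where it was at the start of the episode above 0.025 m or angle between wide_breaker_mid's own z axis and vertical above 0.5 rad).
It also fails if it takes over 128 s, if anything falls off the work surface, if the arm or the gripper's body presses on something with over 40 N, if the wrist force passes 120 N, or if a joint passes its speed limit or range.

## Working session

There is one attempt and no reset: what is moved stays moved. The work goes in short steps, Python scripts to look and compute and a shell command to move; the robot and the scene stay as the last step left them, time stands still between calls to the robot, and variables do not carry over. Pictures are saved under pics/ and viewed, about 12 in all and at most 16, crops included, and the job is handed in when it is done.

```bash
mkdir -p pics; python3 - <<'E'
from station import manip
import cv2, numpy as np
for n in ("top","side"):
    cv2.imwrite(f"pics/{n}0.png", manip.grab_frame(n)[:,:,::-1])
    c=manip.get_calibration(n); print(n,np.round(c["mtx"],1).tolist(),np.round(c["R"],3).tolist(),np.round(c["t"],3).tolist())
print(manip.get_obs())
E
```

```text
top [[470.8, 0.0, 327.2], [0.0, 470.8, 241.8], [0.0, 0.0, 1.0]] [[0.025, -1.0, -0.017], [-0.997, -0.024, -0.075], [0.074, 0.019, -0.997]] [0.007, 0.465, 1.08]
side [[606.5, 0.0, 326.0], [0.0, 606.5, 237.8], [0.0, 0.0, 1.0]] [[0.986, -0.164, 0.011], [-0.083, -0.556, -0.827], [0.142, 0.815, -0.562]] [-0.422, 0.09, 1.269]
{'time': 0.1, 'qpos': array([ 5.82928468e+01,  2.81599555e+01,  8.93456506e+01,  1.59464998e-03,
        6.25513519e+01, -6.04846615e+00]), 'qd': array([ 0.04202644,  0.00269967, -0.16161704, -0.03200142, -0.07020036,
       -0.06873323]), 'joint_efforts': array([ 3.01418280e-03, -6.19440079e+01, -2.62026143e+01, -5.07782283e-05,
        2.79520755e-03, -1.84685223e-05]), 'tcp_pos': array([0.27047093, 0.56320607, 0.21390011]), 'eef_rot': array([-1.79943508e+02, -7.40818292e-03,  1.54340574e+02]), 'contact_force': array([ 0.30885398, -0.38382949,  0.31316722]), 'ft_torque': array([ 0.03986572, -0.02321952, -0.04070559]), 'width': 0.08539179043196823}
```

View pics/top0.png

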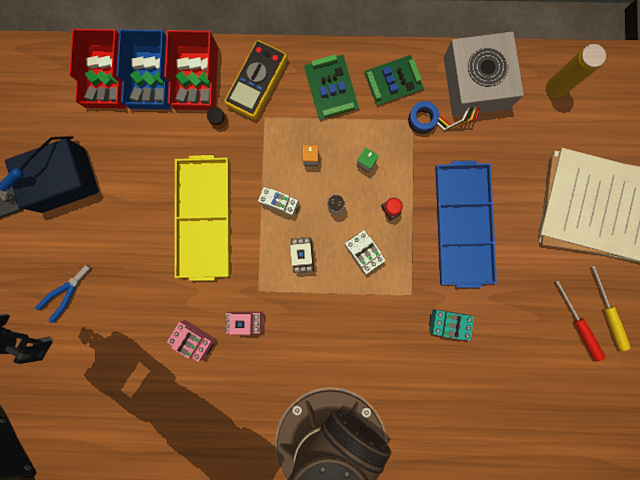

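View pics/side0.png

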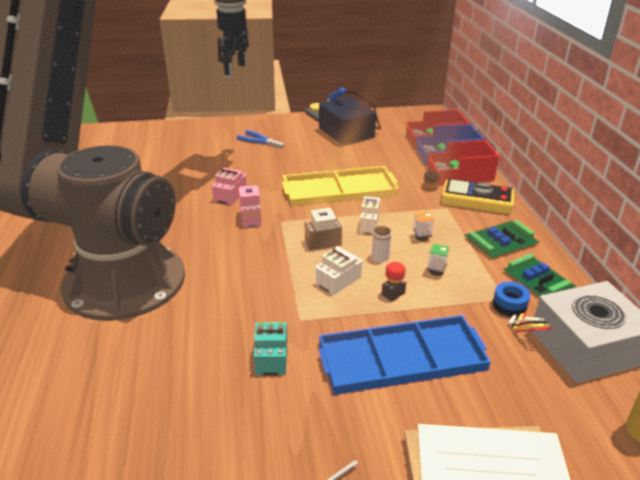

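The top view shows the sheet with these parts: orange relay (311,155), green relay (368,159), 2-pole breaker (278,201), capacitor (336,203), e-stop (394,207), contactor (302,255) and 3-pole breaker (365,253). The yellow tray is at about (203,218) and the blue one at about (466,224). The side view agrees. Next I'll view an enlarged crop.

```bash
python3 - <<'E'
import cv2
im=cv2.imread("pics/top0.png")
cv2.imwrite("pics/crop1.png",cv2.resize(im[140:285,250:420],None,fx=4,fy=4,interpolation=cv2.INTER_CUBIC))
E
```

```text
(no output)
```

View pics/crop1.png

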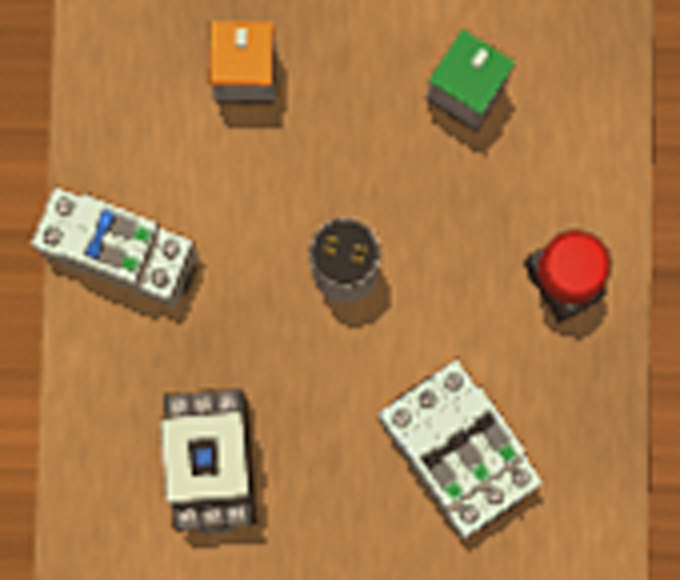

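The crop shows the orange relay top centred at crop (243,52), the breaker at (116,243), the capacitor top at (346,251), the e-stop cap at (574,266), the contactor block at (206,456) and the 3-pole breaker at (462,449).

```bash
cat > h.py <<'E'
import numpy as np, cv2
from station import manip
def px2w(p,z,name="top"):
    c=manip.get_calibration(name); K,R,t=[np.asarray(c[k],float) for k in("mtx","R","t")]
    p=np.atleast_2d(p).astype(float)
    d=(R.T@np.linalg.inv(K)@np.c_[p,np.ones(len(p))].T).T; o=-R.T@t
    return (o+d*((z-o[2])/d[:,2])[:,None])[:,:2]
def w2px(P,name):
    c=manip.get_calibration(name); K,R,t=[np.asarray(c[k],float) for k in("mtx","R","t")]
    q=(np.atleast_2d(P)@R.T+t)@K.T; return q[:,:2]/q[:,2:]
def crop(p): return (np.atleast_2d(p)+.5)/4-.5+[250,140]
E
python3 - <<'E'
from h import *
def rep(n,c,z,k=True):
    w=px2w(crop(c) if k else c,z); e=np.diff(np.r_[w,w[:1]],axis=0)*1000
    print(n,np.round(w.mean(0)*1000,1),[f"{np.hypot(*a):.0f}@{np.degrees(np.arctan2(a[1],a[0])):.0f}" for a in e] if len(w)>1 else "")
rep("orange",[(212,22),(273,20),(274,83),(212,83)],.060)
rep("green",[(463,31),(513,67),(478,113),(431,75)],.060)
rep("brk",[(58,188),(195,237),(180,300),(32,245)],.046)
rep("cap",[(346,251)],.070); rep("estop",[(574,266)],.067)
rep("contactor",[(163,416),(245,411),(248,497),(168,502)],.078)
rep("wide",[(457,357),(543,488),(468,540),(380,410)],.046)
im=cv2.imread("pics/top0.png"); hsv=cv2.cvtColor(im,cv2.COLOR_BGR2HSV)
for n,lo,hi,x0,x1 in(("yellow",(22,130,90),(35,255,255),160,245),("blue",(105,150,60),(125,255,255),430,505)):
    m=cv2.inRange(hsv,lo,hi); m[:145]=0;m[300:]=0;m[:,:x0]=0;m[:,x1:]=0
    m=cv2.morphologyEx(m,cv2.MORPH_CLOSE,np.ones((5,5)))
    m=cv2.morphologyEx(m,cv2.MORPH_OPEN,np.ones((31,31)))
    b=cv2.boxPoints(cv2.minAreaRect(max(cv2.findContours(m,0,1)[0],key=cv2.contourArea))); rep(n,b,.022,False)
E
```

```text
orange [663.8  61.4] ['35@-87', '36@-178', '35@91', '35@2']
green [655.2 -68.6] ['35@-125', '33@144', '34@52', '31@-34']
brk [555.2 131.7] ['84@-109', '37@168', '91@71', '36@-22']
cap [549.3  -0. ] 
estop [ 544.2 -127.5] 
contactor [432.3  74.3] ['45@-85', '47@-176', '44@95', '47@5']
wide [441.8 -68.2] ['89@-146', '52@126', '89@35', '53@-54']
yellow [515.6 314.6] ['126@-89', '280@-178', '124@91', '281@3']
blue [ 515.5 -300.6] ['128@-87', '279@-178', '126@94', '280@3']
```

```bash
cat > plan.py <<'E'
# usage: plan.py x y z yaw [x y z yaw ...]  : tool-axis shift (mm) and z turn (rad) from present pose through waypoints
import sys
from scipy.spatial.transform import Rotation as Rn
from h import *
o=manip.get_obs(); p=o["tcp_pos"]*1000; R=Rn.from_euler("xyz",o["eef_rot"],degrees=True)
print("now",np.round(p,1),np.round(o["eef_rot"],2),"t",round(o["time"],2))
for w in np.array(sys.argv[1:],float).reshape(-1,4):
    R2=Rn.from_euler("xyz",[180,0,w[3]],degrees=True)
    s=R.inv().apply(w[:3]-p); r=(R.inv()*R2).as_rotvec(); n=max(np.linalg.norm(s)/62.5,np.linalg.norm(r)/.187)
    print(w,"->",np.round(s,0),np.round(r,3),f"rows {n:.1f}"); p,R=w[:3],R2
E
python3 plan.py 351 318 200 170  432 74 160 184.5  432 74 43 184.5
```

```text
now [270.5 563.2 213.9] [-1.7994e+02 -1.0000e-02  1.5434e+02] t 0.1
[351. 318. 200. 170.] -> [-179. -186.   14.] [-0.001 -0.    -0.273] rows 4.1
[432.   74.  160.  184.5] -> [-122. -226.   40.] [ 0.     0.    -0.253] rows 4.2
[432.   74.   43.  184.5] -> [  0.  -0. 117.] [0. 0. 0.] rows 1.9
```

```bash
python3 -m jog '[[[-179,-186,14,0,0,-0.273],[-179,-186,14,0,0,-0.273],[-179,-186,14,0,0,-0.273],[-179,-186,14,0,0,-0.273],[-179,-186,14,0,0,-0.273]]]' 1 40
python3 -m jog '[[[-122,-226,40,0,0,-0.253],[-122,-226,40,0,0,-0.253],[-122,-226,40,0,0,-0.253],[-122,-226,40,0,0,-0.253],[-122,-226,40,0,0,-0.253]]]'
python3 -m jog '[[[0,0,0,0,0,0],[0,0,0,0,0,0]]]'
python3 plan.py 432 74 43 184.5
python3 - <<'E'
from h import *
a=manip.grab_frame("top")[200:320,230:390,::-1]; b=manip.grab_frame("side")[170:290,260:420,::-1]
cv2.imwrite("pics/c2.png",cv2.resize(np.vstack([a,b]),None,fx=2.5,fy=2.5,interpolation=cv2.INTER_CUBIC))
E
```

```text
time: 0.72
tcp_pos: [0.352, 0.3155, 0.2003]
eef_rot: [-180.0, -0.0, 169.8]
contact_force: [0.6, -0.1, -0.5]
width: 0.0853
time: 1.35
tcp_pos: [0.4332, 0.0724, 0.1599]
eef_rot: [180.0, -0.0, -175.7]
contact_force: [-0.4, 0.4, 1.1]
width: 0.0856
time: 1.6
tcp_pos: [0.4322, 0.0754, 0.1605]
eef_rot: [180.0, 0.0, -175.5]
contact_force: [-0.2, -0.0, -0.3]
width: 0.0854
now [432.2  75.4 160.5] [ 179.99    0.   -175.48] t 1.6
[432.   74.   43.  184.5] -> [  0.  -1. 117.] [0. 0. 0.] rows 1.9
```

View pics/c2.png

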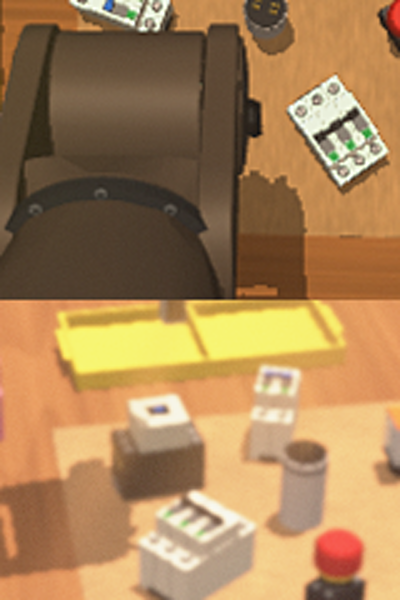

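The arm hides the top view. In the side view the contactor is untouched and the gripper is just above the crop. Clearance is about 20 mm each side, so I'll descend, grip and lift.

```bash
python3 -m jog '[[[0,-1,50,0,0,0],[0,-1,90,0,0,0],[0,-1,117,0,0,0],[0,-1,117,0,0,0],[0,-1,117,0,0,0]]]'
python3 -m jog '[[[0,0,0,0,0,0],[0,0,0,0,0,0],[0,0,0,0,0,0],[0,0,0,0,0,0],[0,0,0,0,0,0]]]' 0 50
python3 -m jog '[[[0,0,-10,0,0,0],[0,0,-50,0,0,0],[0,0,-110,0,0,0],[0,0,-150,0,0,0],[0,0,-150,0,0,0]]]'
python3 plan.py 560 -100 190 138 424 -305 190 92.5 424 -305 47 92.5
```

```text
time: 2.33
tcp_pos: [0.4327, 0.074, 0.0443]
eef_rot: [180.0, 0.1, -175.5]
contact_force: [0.5, 0.6, 0.5]
width: 0.0851
time: 2.95
tcp_pos: [0.4327, 0.0736, 0.0444]
eef_rot: [180.0, 0.1, -175.5]
contact_force: [-1.9, 2.1, 13.6]
width: 0.0443
time: 3.58
tcp_pos: [0.4331, 0.0735, 0.1961]
eef_rot: [-180.0, 0.3, -175.5]
contact_force: [0.3, -0.0, -3.9]
width: 0.0442
now [433.1  73.5 196.1] [-179.99    0.32 -175.52] t 3.58
[ 560. -100.  190.  138.] -> [-113. -183.    7.] [0.002 0.005 0.811] rows 4.3
[ 424.  -305.   190.    92.5] -> [ -36. -243.   -0.] [ 0.    -0.     0.794] rows 4.2
[ 424.  -305.    47.    92.5] -> [  0.  -0. 143.] [0. 0. 0.] rows 2.3
```

```bash
python3 -m jog '[[[-113,-183,0,0,0,0.811],[-113,-183,0,0,0,0.811],[-113,-183,0,0,0,0.811],[-113,-183,0,0,0,0.811],[-113,-183,0,0,0,0.811]]]'
python3 -m jog '[[[-36,-243,0,0,0,0.794],[-36,-243,0,0,0,0.794],[-36,-243,0,0,0,0.794],[-36,-243,0,0,0,0.794],[-36,-243,0,0,0,0.794]]]'
python3 -m jog '[[[0,0,0,0,0,0],[0,0,0,0,0,0]]]'
python3 plan.py 424 -305 48 92.5
python3 - <<'E'
from h import *
a=manip.grab_frame("top")[140:340,380:540,::-1]; b=manip.grab_frame("side")[200:400,280:500,::-1]
cv2.imwrite("pics/c3.png",cv2.resize(np.hstack([a,b]),None,fx=2,fy=2,interpolation=cv2.INTER_CUBIC))
E
```

```text
time: 4.2
tcp_pos: [0.5594, -0.1019, 0.191]
eef_rot: [-179.9, -0.2, 137.7]
contact_force: [-0.3, 0.6, -4.5]
width: 0.044
time: 4.82
tcp_pos: [0.4208, -0.3074, 0.1916]
eef_rot: [-179.9, -0.1, 92.0]
contact_force: [0.9, 0.7, -2.3]
width: 0.0439
time: 5.08
tcp_pos: [0.4235, -0.3042, 0.1926]
eef_rot: [-179.9, -0.1, 92.6]
contact_force: [0.7, -0.1, -3.2]
width: 0.044
now [ 423.5 -304.2  192.6] [-1.7995e+02 -7.0000e-02  9.2630e+01] t 5.08
[ 424.  -305.    48.    92.5] -> [ -1.   1. 145.] [-0.001 -0.001  0.002] rows 2.3
```

View pics/c3.png

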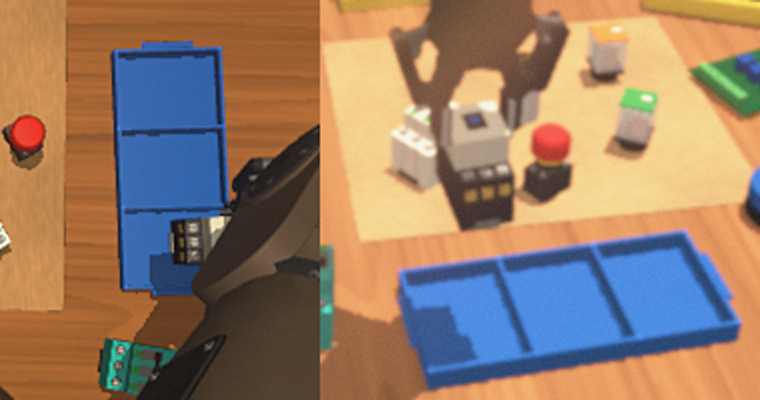

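The contactor is held upright and lined up over the near compartment, so I'll lower and release it, then go to the capacitor.

```bash
python3 -m jog '[[[-1,1,60,0,0,0],[-1,1,110,0,0,0],[-1,1,135,0,0,0],[-1,1,145,0,0,0],[-1,1,145,0,0,0]]]'
python3 -m jog '[[[0,0,0,0,0,0],[0,0,0,0,0,0],[0,0,0,0,0,0],[0,0,0,0,0,0]]]' 0.8
python3 -m jog '[[[0,0,-20,0,0,0],[0,0,-60,0,0,0],[0,0,-115,0,0,0],[0,0,-142,0,0,0],[0,0,-142,0,0,0]]]'
python3 plan.py 490 -150 190 137 549 0 165 182 549 0 44 182
```

```text
time: 5.8
tcp_pos: [0.4253, -0.3057, 0.0487]
eef_rot: [180.0, 0.0, 92.6]
contact_force: [0.4, -0.6, -2.8]
width: 0.0438
time: 6.3
tcp_pos: [0.4246, -0.3059, 0.0486]
eef_rot: [180.0, 0.0, 92.5]
contact_force: [0.7, 0.3, -0.9]
width: 0.0683
time: 6.92
tcp_pos: [0.425, -0.3063, 0.1922]
eef_rot: [179.8, 0.2, 92.5]
contact_force: [0.0, -1.0, 0.3]
width: 0.0684
now [ 425.  -306.3  192.2] [1.7984e+02 1.6000e-01 9.2520e+01] t 6.92
[ 490. -150.  190.  137.] -> [153.  72.   2.] [ 0.002  0.004 -0.776] rows 4.2
[549.   0. 165. 182.] -> [ 59. 150.  25.] [-0.     0.    -0.785] rows 4.2
[549.   0.  44. 182.] -> [  0.  -0. 121.] [0. 0. 0.] rows 1.9
```

```bash
python3 -m jog '[[[153,72,2,0,0,-0.776],[153,72,2,0,0,-0.776],[153,72,2,0,0,-0.776],[153,72,2,0,0,-0.776],[153,72,2,0,0,-0.776]]]' 1
python3 -m jog '[[[59,150,25,0,0,-0.785],[59,150,25,0,0,-0.785],[59,150,25,0,0,-0.785],[59,150,25,0,0,-0.785],[59,150,25,0,0,-0.785]]]'
python3 -m jog '[[[0,0,0,0,0,0],[0,0,50,0,0,0],[0,0,100,0,0,0],[0,0,121,0,0,0],[0,0,121,0,0,0]]]'
python3 -m jog '[[[0,0,0,0,0,0],[0,0,0,0,0,0],[0,0,0,0,0,0],[0,0,0,0,0,0],[0,0,0,0,0,0]]]' 0 40
python3 -m jog '[[[0,0,-20,0,0,0],[0,0,-60,0,0,0],[0,0,-115,0,0,0],[0,0,-146,0,0,0],[0,0,-146,0,0,0]]]'
python3 plan.py 578 -150 190 182 607 -297 190 182 607 -297 48 182
```

```text
time: 7.55
tcp_pos: [0.4894, -0.1492, 0.1872]
eef_rot: [-180.0, -0.1, 137.0]
contact_force: [-0.0, -0.4, -0.2]
width: 0.0854
time: 8.18
tcp_pos: [0.5487, -0.0001, 0.1626]
eef_rot: [180.0, -0.1, -178.2]
contact_force: [-0.0, -0.7, 1.5]
width: 0.0851
time: 8.8
tcp_pos: [0.5482, -0.0005, 0.0412]
eef_rot: [180.0, -0.2, -178.3]
contact_force: [0.9, 0.3, 1.0]
width: 0.0858
time: 9.43
tcp_pos: [0.5496, 0.0001, 0.0437]
eef_rot: [-180.0, 0.1, -178.1]
contact_force: [-0.5, 0.6, 7.7]
width: 0.0381
time: 10.05
tcp_pos: [0.5497, 0.0001, 0.1909]
eef_rot: [-180.0, 0.3, -178.0]
contact_force: [0.1, 0.0, -1.6]
width: 0.0383
now [5.497e+02 1.000e-01 1.909e+02] [-179.96    0.28 -178.05] t 10.05
[ 578. -150.  190.  182.] -> [ -23. -151.    1.] [-0.001  0.005 -0.001] rows 2.4
[ 607. -297.  190.  182.] -> [ -24. -148.   -0.] [0. 0. 0.] rows 2.4
[ 607. -297.   48.  182.] -> [  0.  -0. 142.] [0. 0. 0.] rows 2.3
```

The capacitor is held (1.6 N of load on the wrist), so I'll carry it to the far blue compartment, place it and check.

```bash
python3 -m jog '[[[-10,-60,0,0,0,0],[-19,-120,0,0,0,0],[-28,-180,0,0,0,0],[-38,-240,0,0,0,0],[-47,-299,0,0,0,0]]]'
python3 -m jog '[[[0,0,0,0,0,0],[0,0,50,0,0,0],[0,0,110,0,0,0],[0,0,140,0,0,0],[0,0,143,0,0,0]]]'
python3 -m jog '[[[0,0,0,0,0,0],[0,0,0,0,0,0],[0,0,0,0,0,0],[0,0,0,0,0,0],[0,0,0,0,0,0]]]' 0.85
python3 -m jog '[[[0,0,-20,0,0,0],[0,0,-60,0,0,0],[0,0,-115,0,0,0],[0,0,-143,0,0,0],[0,0,-143,0,0,0]]]'
python3 plan.py  650 -70 190 182 664 61 165 182 664 61 40 182
python3 - <<'E'
from h import *
a=manip.grab_frame("top")[140:340,380:540,::-1]; b=manip.grab_frame("side")[200:400,280:500,::-1]
cv2.imwrite("pics/c4.png",cv2.resize(np.hstack([a,b]),None,fx=2,fy=2,interpolation=cv2.INTER_CUBIC))
E
```

```text
time: 10.68
tcp_pos: [0.6058, -0.2989, 0.1867]
eef_rot: [179.9, -0.1, -178.1]
contact_force: [1.1, 0.0, -1.1]
width: 0.0378
time: 11.3
tcp_pos: [0.605, -0.2952, 0.0426]
eef_rot: [179.8, -0.2, -178.0]
contact_force: [-1.0, 0.6, -1.4]
width: 0.0382
time: 11.92
tcp_pos: [0.6062, -0.2971, 0.0456]
eef_rot: [-180.0, 0.0, -178.0]
contact_force: [-0.1, -0.3, 0.0]
width: 0.0724
time: 12.55
tcp_pos: [0.6069, -0.2975, 0.1924]
eef_rot: [-179.8, 0.3, -178.0]
contact_force: [0.2, 0.5, -0.6]
width: 0.073
now [ 606.9 -297.5  192.4] [-179.83    0.27 -178.04] t 12.55
[650. -70. 190. 182.] -> [-51. 226.   2.] [-0.003  0.005 -0.001] rows 3.7
[664.  61. 165. 182.] -> [-19. 130.  25.] [0. 0. 0.] rows 2.1
[664.  61.  40. 182.] -> [  0.  -0. 125.] [0. 0. 0.] rows 2.0
```

View pics/c4.png

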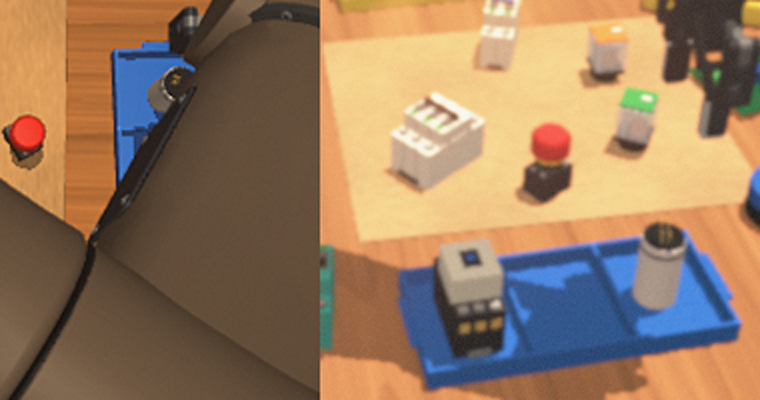

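The contactor and capacitor both stand upright in their compartments. Next is the orange relay.

```bash
python3 -m jog '[[[-51,226,2,0,0,0],[-51,226,2,0,0,0],[-51,226,2,0,0,0],[-51,226,2,0,0,0]]]' 1
python3 -m jog '[[[-19,130,25,0,0,0],[-19,130,25,0,0,0],[-19,130,25,0,0,0],[-19,130,25,0,0,0]]]'
python3 -m jog '[[[0,0,50,0,0,0],[0,0,100,0,0,0],[0,0,125,0,0,0],[0,0,125,0,0,0],[0,0,125,0,0,0]]]'
python3 -m jog '[[[0,0,0,0,0,0],[0,0,0,0,0,0],[0,0,0,0,0,0],[0,0,0,0,0,0],[0,0,0,0,0,0]]]' 0 35
python3 -m jog '[[[0,0,-20,0,0,0],[0,0,-60,0,0,0],[0,0,-115,0,0,0],[0,0,-150,0,0,0],[0,0,-150,0,0,0]]]'
python3 plan.py 600 -120 190 182 515 -301 190 182 515 -301 44 182
```

```text
time: 13.15
tcp_pos: [0.649, -0.0668, 0.1851]
eef_rot: [180.0, -0.1, -178.0]
contact_force: [0.8, -0.7, -0.8]
width: 0.0852
time: 13.65
tcp_pos: [0.6635, 0.0614, 0.1604]
eef_rot: [-180.0, -0.1, -178.0]
contact_force: [0.5, -0.8, -0.3]
width: 0.0855
time: 14.28
tcp_pos: [0.6646, 0.0601, 0.0377]
eef_rot: [-180.0, 0.1, -178.1]
contact_force: [-0.3, 0.2, -0.2]
width: 0.0854
time: 14.9
tcp_pos: [0.6643, 0.0612, 0.0372]
eef_rot: [-180.0, 0.1, -178.0]
contact_force: [0.1, -0.0, 5.0]
width: 0.0347
time: 15.52
tcp_pos: [0.6649, 0.0612, 0.1906]
eef_rot: [-180.0, 0.3, -178.0]
contact_force: [-0.6, 0.7, -1.7]
width: 0.0348
now [664.9  61.2 190.6] [-179.99    0.35 -178.03] t 15.53
[ 600. -120.  190.  182.] -> [  71. -179.    0.] [-0.     0.006 -0.001] rows 3.1
[ 515. -301.  190.  182.] -> [  91. -178.   -0.] [0. 0. 0.] rows 3.2
[ 515. -301.   44.  182.] -> [  0.  -0. 146.] [0. 0. 0.] rows 2.3
```

```bash
python3 -m jog '[[[71,-179,0,0,0,0],[71,-179,0,0,0,0],[71,-179,0,0,0,0],[71,-179,0,0,0,0]]]'
python3 -m jog '[[[91,-178,0,0,0,0],[91,-178,0,0,0,0],[91,-178,0,0,0,0],[91,-178,0,0,0,0],[91,-178,0,0,0,0]]]'
python3 -m jog '[[[0,0,50,0,0,0],[0,0,110,0,0,0],[0,0,138,0,0,0],[0,0,145,0,0,0],[0,0,145,0,0,0]]]'
python3 -m jog '[[[0,0,0,0,0,0],[0,0,0,0,0,0],[0,0,0,0,0,0],[0,0,0,0,0,0],[0,0,0,0,0,0]]]' 0.85
python3 -m jog '[[[0,0,-20,0,0,0],[0,0,-60,0,0,0],[0,0,-115,0,0,0],[0,0,-145,0,0,0],[0,0,-145,0,0,0]]]'
python3 plan.py 544 -127.5 165 182 544 -127.5 56 182
```

```text
time: 16.02
tcp_pos: [0.5974, -0.1235, 0.1859]
eef_rot: [180.0, -0.1, -178.3]
contact_force: [0.9, 0.2, -0.1]
width: 0.0349
time: 16.65
tcp_pos: [0.5141, -0.301, 0.186]
eef_rot: [180.0, -0.0, -178.1]
contact_force: [0.5, 0.2, -0.3]
width: 0.0347
time: 17.27
tcp_pos: [0.5153, -0.2994, 0.0419]
eef_rot: [180.0, 0.0, -177.9]
contact_force: [1.0, 0.4, -0.9]
width: 0.0344
time: 17.9
tcp_pos: [0.5142, -0.3013, 0.0414]
eef_rot: [180.0, 0.0, -178.1]
contact_force: [0.8, -0.1, 0.6]
width: 0.0727
time: 18.52
tcp_pos: [0.5149, -0.3017, 0.1888]
eef_rot: [-179.8, 0.2, -178.0]
contact_force: [-0.5, -0.6, -0.2]
width: 0.0725
now [ 514.9 -301.7  188.8] [-179.85    0.2  -178.05] t 18.52
[ 544.  -127.5  165.   182. ] -> [-35. 173.  23.] [-0.003  0.004 -0.001] rows 2.9
[ 544.  -127.5   56.   182. ] -> [  0.  -0. 109.] [0. 0. 0.] rows 1.7
```

```bash
python3 -m jog '[[[-35,173,23,0,0,0],[-35,173,23,0,0,0],[-35,173,23,0,0,0],[-35,173,23,0,0,0],[-35,173,23,0,0,0]]]' 1
python3 -m jog '[[[0,0,50,0,0,0],[0,0,95,0,0,0],[0,0,107,0,0,0],[0,0,107,0,0,0],[0,0,107,0,0,0]]]'
python3 -m jog '[[[0,0,0,0,0,0],[0,0,0,0,0,0],[0,0,0,0,0,0],[0,0,0,0,0,0],[0,0,0,0,0,0]]]' 0 35
python3 -m jog '[[[0,0,-20,0,0,0],[0,0,-60,0,0,0],[0,0,-115,0,0,0],[0,0,-140,0,0,0],[0,0,-140,0,0,0]]]'
python3 plan.py 565 95 195 182 585 317 195 182
python3 - <<'E'
from h import *
b=manip.grab_frame("side")[150:400,280:500,::-1]
cv2.imwrite("pics/c5.png",cv2.resize(b,None,fx=2,fy=2,interpolation=cv2.INTER_CUBIC))
E
```

```text
time: 19.15
tcp_pos: [0.5431, -0.1272, 0.1627]
eef_rot: [180.0, -0.1, -178.0]
contact_force: [0.1, 0.1, 0.5]
width: 0.0855
time: 19.77
tcp_pos: [0.544, -0.1277, 0.0579]
eef_rot: [-180.0, 0.1, -178.1]
contact_force: [-0.2, 0.3, 0.2]
width: 0.0857
time: 20.4
tcp_pos: [0.5435, -0.1272, 0.0566]
eef_rot: [-180.0, 0.0, -178.0]
contact_force: [0.3, -0.1, 1.2]
width: 0.0
time: 21.02
tcp_pos: [0.5439, -0.1273, 0.1981]
eef_rot: [-179.9, 0.2, -178.0]
contact_force: [-0.5, -0.0, -1.0]
width: -0.0001
now [ 543.9 -127.3  198.1] [-179.93    0.19 -178.04] t 21.02
[565.  95. 195. 182.] -> [-29. 221.   3.] [-0.001  0.003 -0.001] rows 3.6
[585. 317. 195. 182.] -> [-28. 221.   0.] [0. 0. 0.] rows 3.6
```

View pics/c5.png

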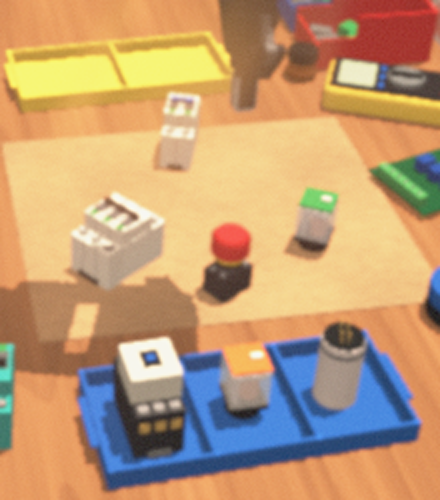

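The blue tray is complete, but the gripper shut fully, so the e-stop grasp missed. It still stands at crop (230,262). I'll locate it again from the side view.

```bash
python3 - <<'E'
from h import *
for f in("side0",None):
    im=cv2.imread("pics/side0.png") if f else manip.grab_frame("side")[:,:,::-1].copy()
    h=cv2.cvtColor(im,cv2.COLOR_BGR2HSV); m=cv2.inRange(h,(0,170,70),(6,255,255))|cv2.inRange(h,(174,170,70),(180,255,255)); m[:220]=0;m[320:]=0;m[:,:340]=0;m[:,450:]=0
    y,x=np.nonzero(m); print(f,len(x),x.mean(),y.mean(),x.min(),x.max(),y.min(),y.max(),"w@61mm",px2w([(x.mean(),y.mean())],.062,"side"))
print("expected px",w2px([(.544,-.1275,.0615)],"side"))
im=cv2.imread("pics/top0.png");h=cv2.cvtColor(im,cv2.COLOR_BGR2HSV); m=cv2.inRange(h,(0,170,90),(6,255,255))|cv2.inRange(h,(174,170,90),(180,255,255)); m[:190]=0;m[225:]=0;m[:,:380]=0;m[:,410:]=0
y,x=np.nonzero(m); print("top",x.mean(),y.mean(),px2w([(x.mean(),y.mean())],.066))
E
```

```text
side0 256 394.9921875 271.0859375 387 404 262 279 w@61mm [[ 0.543835   -0.13102693]]
None 237 394.88607594936707 271.65400843881855 387 404 263 279 w@61mm [[ 0.54314933 -0.1327979 ]]
expected px [[394.59867442 270.21393356]]
top 393.1322314049587 206.3512396694215 [[ 0.54381515 -0.12760584]]
```

The e-stop hasn't moved (within about 2 mm), so the pads closed without catching the cap. I'll retry 6 mm lower and in stages, watching width and force.

```bash
python3 -m jog '[[[0,0,0,0,0,0],[0,0,0,0,0,0],[0,0,0,0,0,0],[0,0,0,0,0,0]]]' 1
python3 -m jog '[[[0,-1,50,0,0,0],[0,-1,100,0,0,0],[0,-1,135,0,0,0],[0,-1,146,0,0,0],[0,-1,146,0,0,0]]]'
python3 -m jog '[[[0,0,0,0,0,0],[0,0,0,0,0,0],[0,0,0,0,0,0]]]' 0.6
python3 - <<'E'
from h import *
b=manip.grab_frame("side")[200:320,320:480,::-1]
cv2.imwrite("pics/c6.png",cv2.resize(b,None,fx=4,fy=4,interpolation=cv2.INTER_CUBIC))
E
```

```text
time: 21.62
tcp_pos: [0.5432, -0.1271, 0.1962]
eef_rot: [180.0, -0.0, -178.0]
contact_force: [0.8, 0.5, -0.1]
width: 0.0723
time: 22.25
tcp_pos: [0.5435, -0.1282, 0.0505]
eef_rot: [180.0, -0.0, -178.0]
contact_force: [-0.2, 0.2, 1.3]
width: 0.0855
time: 22.62
tcp_pos: [0.5436, -0.1282, 0.0511]
eef_rot: [-180.0, 0.1, -178.0]
contact_force: [-0.8, 0.1, -0.4]
width: 0.051
```

View pics/c6.png

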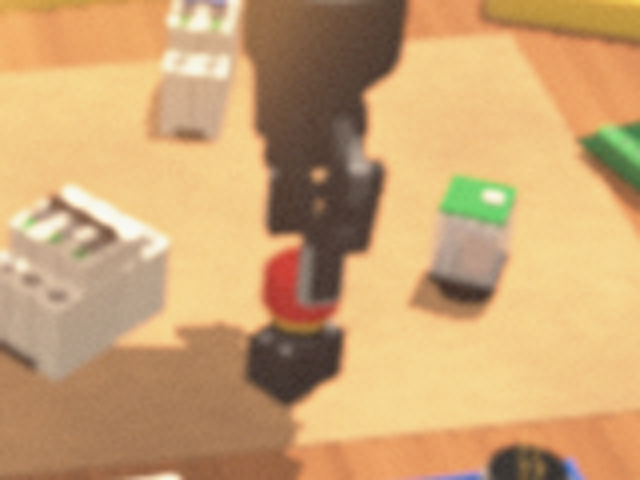

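The finger stands beside the cap at crop (320,270), with the cap centre at (300,290). I'll check where the fingertip should appear.

```bash
python3 - <<'E'
from h import *
for z in(.034,.045,.058):
    q=w2px([(.5436,-.1282-.0255,z),(.5436,-.1282,z)],"side"); print(z,np.round((q-[320,200])*4,0).tolist())
E
```

```text
0.034 [[307.0, 357.0], [294.0, 325.0]]
0.045 [[309.0, 340.0], [296.0, 308.0]]
0.058 [[311.0, 319.0], [297.0, 287.0]]
```

```bash
python3 - <<'E'
from h import *
print("c5 seen (401.5,203)"); 
for z in(.181,.19,.2,.21,.22): print(z,w2px([(.5439,-.1273,z)],"side").round(1))
print("c4 seen (477,267) near finger")
for z in(.185,.2,.215): print(z,w2px([(.6069,-.2975-.038,z),(.6069,-.2975-.05,z)],"side").round(1).tolist())
E
```

```text
c5 seen (401.5,203)
0.181 [[399.3 219.5]]
0.19 [[399.6 215.4]]
0.2 [[400.1 210.9]]
0.21 [[400.5 206.3]]
0.22 [[400.9 201.6]]
c4 seen (477,267) near finger
0.185 [[471.3, 283.0], [474.0, 287.6]]
0.2 [[472.7, 275.6], [475.4, 280.2]]
0.215 [[474.0, 268.1], [476.8, 272.7]]
```

The fingertips really sit about 19 mm above the reported TCP rather than 17 mm below it. Two pictures show it, and it explains the miss, because the tips passed over the 73 mm top. The earlier grasps held only near the tops of the parts. From here I'll go about 30 mm deeper, in steps, watching the force.

```bash
python3 -m jog '[[[0,0,0,0,0,0],[0,0,0,0,0,0],[0,0,0,0,0,0]]]' 0.9
python3 -m jog '[[[0,0,5,0,0,0],[0,0,10,0,0,0],[0,0,15,0,0,0],[0,0,15,0,0,0]]]'
python3 -m jog '[[[0,0,4,0,0,0],[0,0,8,0,0,0],[0,0,12,0,0,0],[0,0,12,0,0,0]]]'
python3 -m jog '[[[0,0,0,0,0,0],[0,0,0,0,0,0],[0,0,0,0,0,0],[0,0,0,0,0,0]]]' 0 35
python3 - <<'E'
from h import *
b=manip.grab_frame("side")[200:320,320:480,::-1]
cv2.imwrite("pics/c7.png",cv2.resize(b,None,fx=4,fy=4,interpolation=cv2.INTER_CUBIC))
E
```

```text
time: 23.05
tcp_pos: [0.5433, -0.1281, 0.0503]
eef_rot: [180.0, -0.0, -178.0]
contact_force: [0.3, -1.2, -0.2]
width: 0.0773
time: 23.55
tcp_pos: [0.5431, -0.128, 0.0348]
eef_rot: [180.0, -0.0, -178.0]
contact_force: [-0.3, -0.1, 0.2]
width: 0.0771
time: 24.05
tcp_pos: [0.5432, -0.1281, 0.023]
eef_rot: [180.0, -0.0, -178.0]
contact_force: [0.6, -0.2, 0.1]
width: 0.0766
time: 24.55
tcp_pos: [0.5434, -0.1281, 0.0237]
eef_rot: [-180.0, 0.0, -178.0]
contact_force: [-0.5, 1.2, 4.0]
width: 0.0389
```

View pics/c7.png

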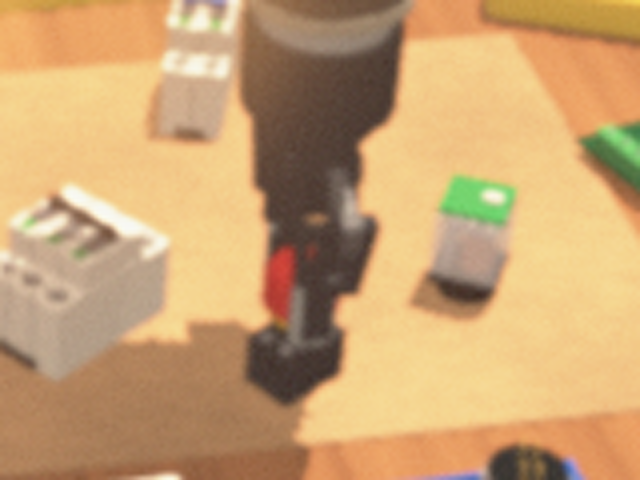

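The jaws grip the cap properly at 38.9 mm, upright, with the finger at crop (320,290). I'll lift it and carry it to the far yellow compartment at (585,317).

```bash
python3 -m jog '[[[0,0,-20,0,0,0],[0,0,-60,0,0,0],[0,0,-115,0,0,0],[0,0,-150,0,0,0],[0,0,-150,0,0,0]]]'
python3 -m jog '[[[-29,223,0,0,0,0],[-29,223,0,0,0,0],[-29,223,0,0,0,0],[-29,223,0,0,0,0],[-29,223,0,0,0,0]]]'
python3 -m jog '[[[-28,221,0,0,0,0],[-28,221,0,0,0,0],[-28,221,0,0,0,0],[-28,221,0,0,0,0],[-28,221,0,0,0,0]]]'
python3 -m jog '[[[0,0,50,0,0,0],[0,0,110,0,0,0],[0,0,138,0,0,0],[0,0,145,0,0,0],[0,0,145,0,0,0]]]'
```

```text
time: 25.22
tcp_pos: [0.5441, -0.1285, 0.1756]
eef_rot: [-179.9, 0.2, -178.0]
contact_force: [0.8, 0.0, -2.1]
width: 0.0386
time: 25.85
tcp_pos: [0.564, 0.0981, 0.1717]
eef_rot: [180.0, -0.1, -177.8]
contact_force: [-0.7, -1.0, -1.1]
width: 0.0387
time: 26.48
tcp_pos: [0.5847, 0.3187, 0.1716]
eef_rot: [-180.0, -0.1, -177.9]
contact_force: [-0.5, -0.5, -0.5]
width: 0.0387
time: 27.1
tcp_pos: [0.5853, 0.3157, 0.0284]
eef_rot: [-180.0, -0.0, -178.1]
contact_force: [0.9, -0.6, -1.7]
width: 0.0388
```

```bash
python3 -m jog '[[[0,0,0,0,0,0],[0,0,0,0,0,0],[0,0,0,0,0,0],[0,0,0,0,0,0]]]' 0.85
python3 -m jog '[[[0,0,-20,0,0,0],[0,0,-60,0,0,0],[0,0,-115,0,0,0],[0,0,-140,0,0,0],[0,0,-140,0,0,0]]]'
python3 plan.py 570 225 168 126.8 555 132 150 71.5 555 132 15 71.5
python3 - <<'E'
from h import *
a=manip.grab_frame("side")[140:260,260:460,::-1]
cv2.imwrite("pics/c8.png",cv2.resize(a,None,fx=3,fy=3,interpolation=cv2.INTER_CUBIC))
E
```

```text
time: 27.6
tcp_pos: [0.5851, 0.3176, 0.0285]
eef_rot: [180.0, 0.0, -178.0]
contact_force: [0.5, -0.0, -0.3]
width: 0.0728
time: 28.22
tcp_pos: [0.5858, 0.318, 0.1719]
eef_rot: [179.9, 0.3, -178.0]
contact_force: [0.5, -0.6, -1.0]
width: 0.0727
now [585.8 318.  171.9] [ 179.89    0.27 -178.03] t 28.23
[570.  225.  168.  126.8] -> [ 19. -92.   4.] [0.004 0.004 0.963] rows 5.1
[555.  132.  150.   71.5] -> [-65. -68.  18.] [ 0.    -0.     0.965] rows 5.2
[555.  132.   15.   71.5] -> [  0.  -0. 135.] [0. 0. 0.] rows 2.2
```

View pics/c8.png

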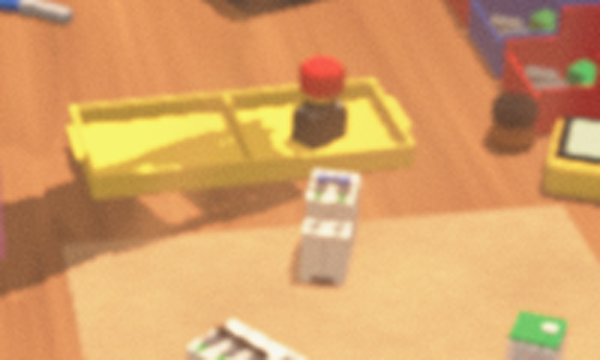

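The e-stop stands upright in the far yellow compartment. Next is the breaker.

```bash
python3 -m jog '[[[19,-92,4,0,0,0.93],[19,-92,4,0,0,0.93],[19,-92,4,0,0,0.93],[19,-92,4,0,0,0.93],[19,-92,4,0,0,0.93]]]' 1
python3 -m jog '[[[-65,-68,18,0,0,0.93],[-65,-68,18,0,0,0.93],[-65,-68,18,0,0,0.93],[-65,-68,18,0,0,0.93],[-65,-68,18,0,0,0.93]]]'
python3 -m jog '[[[0,0,0,0,0,0.068],[0,0,0,0,0,0.068],[0,0,0,0,0,0.068]]]'
python3 plan.py 555 132 15 71.5
```

```text
time: 28.9
tcp_pos: [0.5687, 0.2246, 0.1632]
eef_rot: [-179.9, -0.1, 128.3]
contact_force: [-0.2, -0.8, -0.3]
width: 0.0858
time: 29.52
tcp_pos: [0.5561, 0.1315, 0.1452]
eef_rot: [-179.9, 0.0, 75.0]
contact_force: [-0.4, 0.3, -0.1]
width: 0.0853
time: 29.9
tcp_pos: [0.5565, 0.1317, 0.1459]
eef_rot: [-179.9, 0.0, 71.6]
contact_force: [-0.4, 0.1, -0.6]
width: 0.0854
now [556.5 131.7 145.9] [-1.7994e+02  2.0000e-02  7.1580e+01] t 29.9
[555.  132.   15.   71.5] -> [ -0.  -1. 131.] [-0.001  0.     0.001] rows 2.1
```

```bash
python3 -m jog '[[[0,-1,40,0,0,0],[0,-1,80,0,0,0],[0,-1,115,0,0,0],[0,-1,129,0,0,0],[0,-1,129,0,0,0]]]'
python3 -m jog '[[[0,0,0,0,0,0],[0,0,0,0,0,0],[0,0,0,0,0,0],[0,0,0,0,0,0],[0,0,0,0,0,0]]]' 0 45
python3 -m jog '[[[0,0,-20,0,0,0],[0,0,-60,0,0,0],[0,0,-115,0,0,0],[0,0,-150,0,0,0],[0,0,-150,0,0,0]]]'
python3 plan.py 447 312 167 71.5
```

```text
time: 30.52
tcp_pos: [0.5557, 0.132, 0.017]
eef_rot: [-179.9, 0.0, 71.5]
contact_force: [0.2, -0.3, -0.6]
width: 0.0852
time: 31.15
tcp_pos: [0.5561, 0.1321, 0.0183]
eef_rot: [179.9, -0.0, 71.5]
contact_force: [-1.2, 0.3, 7.0]
width: 0.0353
time: 31.78
tcp_pos: [0.5567, 0.1322, 0.1701]
eef_rot: [179.7, -0.1, 71.5]
contact_force: [-1.8, -0.3, -2.9]
width: 0.0358
now [556.7 132.2 170.1] [ 1.7974e+02 -1.3000e-01  7.1500e+01] t 31.77
[447.  312.  167.   71.5] -> [ 136. -161.    3.] [ 0.005 -0.002 -0.   ] rows 3.4
```

```bash
python3 -m jog '[[[136,-161,0,0,0,0],[136,-161,0,0,0,0],[136,-161,0,0,0,0],[136,-161,0,0,0,0],[136,-161,0,0,0,0]]]'
python3 -m jog '[[[0,0,50,0,0,0],[0,0,110,0,0,0],[0,0,138,0,0,0],[0,0,145,0,0,0],[0,0,145,0,0,0]]]'
python3 -m jog '[[[0,0,0,0,0,0],[0,0,0,0,0,0],[0,0,0,0,0,0],[0,0,0,0,0,0]]]' 0.8
python3 -m jog '[[[0,0,-20,0,0,0],[0,0,-60,0,0,0],[0,0,-115,0,0,0],[0,0,-150,0,0,0],[0,0,-150,0,0,0]]]'
python3 -m jog '[[[50,-200,-20,0,0,0],[50,-200,-20,0,0,0],[50,-200,-20,0,0,0],[50,-200,-20,0,0,0],[50,-200,-20,0,0,0]]]'
python3 - <<'E'
from h import *
cv2.imwrite("pics/top9.png",manip.grab_frame("top")[:,:,::-1]);cv2.imwrite("pics/side9.png",manip.grab_frame("side")[:,:,::-1])
t=cv2.imread("pics/top9.png")[140:300,160:510];s=cv2.imread("pics/side9.png")[150:400,270:500]
cv2.imwrite("pics/c9.png",cv2.resize(t,(770,352),interpolation=cv2.INTER_CUBIC))
cv2.imwrite("pics/c10.png",cv2.resize(s,None,fx=2.4,fy=2.4,interpolation=cv2.INTER_CUBIC))
E
```

```text
time: 32.4
tcp_pos: [0.4449, 0.3131, 0.1662]
eef_rot: [-179.9, 0.1, 71.7]
contact_force: [1.2, 0.1, -2.7]
width: 0.0359
time: 33.02
tcp_pos: [0.4464, 0.3111, 0.0221]
eef_rot: [-179.9, 0.1, 71.4]
contact_force: [-0.3, 0.3, -2.3]
width: 0.035
time: 33.52
tcp_pos: [0.4464, 0.3121, 0.0225]
eef_rot: [180.0, -0.0, 71.5]
contact_force: [-1.2, -0.3, -0.7]
width: 0.0683
time: 34.15
tcp_pos: [0.4472, 0.3127, 0.175]
eef_rot: [179.8, -0.2, 71.5]
contact_force: [0.7, 0.3, -0.5]
width: 0.0683
time: 34.78
tcp_pos: [0.2713, 0.4234, 0.1917]
eef_rot: [-180.0, 0.1, 71.6]
contact_force: [0.5, 0.1, -0.4]
width: 0.0685
```

View pics/c9.png

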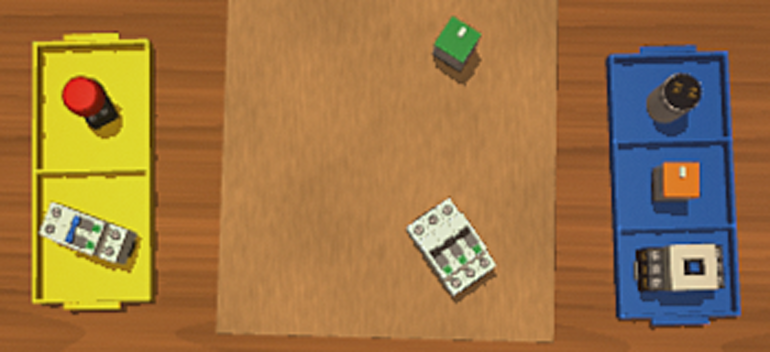

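View pics/c10.png

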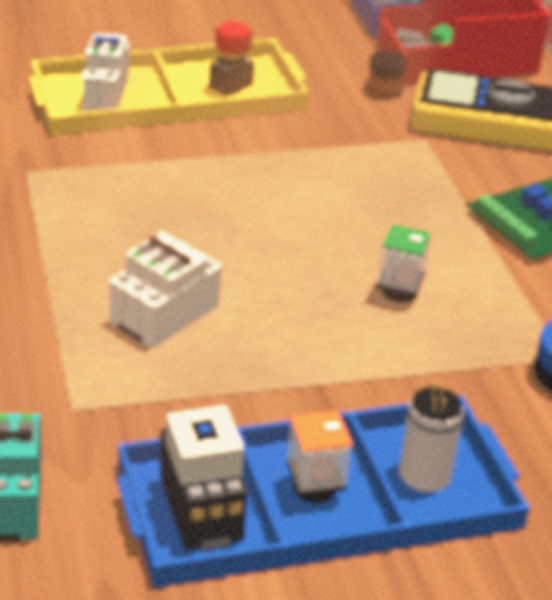

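All five parts stand upright, each in its own compartment: c9 e-stop (85,97), breaker (88,232), capacitor (677,95), orange relay (680,180), contactor (690,268). One numeric check, then I'll hand in.

```bash
python3 - <<'E'
from h import *
a=cv2.imread("pics/top0.png").astype(float);b=cv2.imread("pics/top9.png").astype(float)
for n,(r0,r1,c0,c1) in {"green":(146,174,354,384),"wide":(228,280,343,388)}.items(): print(n,"mean diff",abs(a-b)[r0:r1,c0:c1].mean().round(1))
blue=(np.array([.5155,-.3006]),2.5);yel=(np.array([.5156,.3146]),2.)
for n,p,z,(o,d) in(("contactor",(694,268),.082,blue),("orange",(682,179),.064,blue),("cap",(681,91),.074,blue),("estop",(84,97),.071,yel),("breaker",(88,230),.055,yel)):
    w=px2w([(p[0]/2.2+160,p[1]/2.2+140)],z)[0]-o; t=np.radians(d); print(n,(np.array([[np.cos(t),np.sin(t)],[-np.sin(t),np.cos(t)]])@w*1000).round(0))
if True: print(manip.sign_off())
E
```

```text
green mean diff 1.2
wide mean diff 1.2
contactor [-92.  -1.]
orange [-1.  1.]
cap [87.  2.]
estop [68. -6.]
breaker [-67.  -7.]
the job is handed in; nothing more can be done
None
```

The job is done and handed in at about 35 s of robot time. The contactor, orange relay and capacitor are in the near, middle and far compartments of the blue tray. The breaker and e-stop are in the near and far compartments of the yellow tray.

- **Final checks:** the last top and side pictures show all five parts upright. Each measures within about 7 mm of its compartment centre. The green relay and three-pole breaker look the same in the before and after top views (pixel difference 1.2).
- **Failed grasp:** the first try at the e-stop closed on nothing. In the pictures the fingertips stood about 19 mm above the reported TCP, not 17 mm below it as stated. I re-gripped the e-stop deeper and used the same depth for the breaker. The contactor, capacitor and relay had been gripped only near their tops, but they held and landed well.
- **Not measured:** part heights and tilt were judged only from the pictures.

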